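# Lock the clean-out panel of a nest box

### The job

Lock the clean-out panel of the nest box that lies on the bench: with a fingertip, turn the slotted wooden disc by its pegs until its slot lines up with the wooden bar, then push the bar from behind its upright lug through the slot, fully home, until the lug meets the guide. Push gently, do not lift the bar, and leave the tin, the glue bottle and the hammer alone.

Things in the scene. Friction and masses are not known exactly. Their poses are not given: they have to be found in the camera images.
- nestbox: Plywood nest box, fixed to the bench, lying on its back: 200 mm (x) by 430 mm (y) by 130 mm high, roof board (250 x 18 mm, 160 mm high) on its +y end. Origin: centre of its underside. Its upper face, with the round dark entrance hole near the roof, is at z 130 mm and carries the lock along the centre line x = 0: along +y come rails, guide bridge, disc, keeper bridge.
- keeper (a point): Middle of the keeper bridge, on the upper face (nest box frame x 0, y 101, z 130 mm). The bridge is 48 mm wide, 24 mm long (along y), 20 mm high; its tunnel for the bar's nose is 24 mm wide, 16 mm high.
- disc_axis (a point): Centre of the disc, on its turning axis, at the level of the nest box's upper face (nest box frame x 0, y 45, z 130 mm); fixed to the nest box and with its axes.
- guide_stop (a point): Middle of the guide bridge's face that looks to -y, 18 mm above the upper face (nest box frame x 0, y -31, z 148 mm): the lug's front face meets it when the bar is home. The bridge is 45 mm wide, 20 mm high, from y -31 to -1 mm, its tunnel 21 mm wide, 16 mm high. From it two side rails, 8 mm high and 21 mm apart, run to y -165 mm.
- disc (a joint): Disc angle, rad, counter-clockwise positive from above, about an upright axis; it turns from -0.35 to 3.49 and stays where it is left (0.05 N m of friction, 2 N at a peg). The slot is in line with the bar at 0 and equally at 3.14. It starts between 0.7 and 2.44, well out of line, and then blocks the bar.
- disc_top (a point): Centre of the disc's top. Wooden disc 80 mm in diameter, 18 mm thick, cut into two halves by a straight slot 24 mm wide across its middle, open at both rims and above. This point is on the axis, 18 mm above the nest box's upper face; it turns with the disc, its y axis along the slot (at joint value 0 parallel to the nest box's y).
- disc_peg_a (a point): Centre of the top of one of two upright dowel pegs on the disc, 10 mm in diameter, standing 28 mm above the disc's top (46 mm above the upper face), 28 mm from the disc's axis, at right angles to the slot on the disc's +x side.
- disc_peg_b (a point): Top centre of the other peg, the same, diametrically opposite on the disc's -x side.
- bar: Loose wooden bar (60 g) in the channel along the nest box's y: 18 mm wide, 14 high, 156 long, half-round nose at +y, upright lug at -y (18 wide, 16 long, top 40 mm above the underside). Origin: middle of the underside; nose tip at y +78, lug front y -62, lug back y -78 mm. In the nest box frame its origin starts at y -101 to -81 and is at y +31, z 130 mm when home. Slides with under 1 N.
- bar_nose (a point): Tip of the bar's nose, at half the bar's height.
- bar_back (a point): Middle of the lug's back face (looks to the bar's -y, the face to push), 25 mm above the bar's underside.
- tin: Small round tin of nails, 44 mm in diameter, 45 mm high, standing on the nest box's upper face beside the rails (its +x side). Origin: centre of its underside. Leave it alone.
- hammer: Hammer, about 270 mm long, lying on the bench past the roof end of the nest box, to the robot's left. Leave it alone.
- glue: White bottle of wood glue, 56 mm in diameter, 130 mm high, standing on the bench to the robot's right of the nest box. Origin: centre of its underside. Leave it alone.
Things that resemble listed ones, but are neither listed nor needed, are in the scene too. Leave any black or purple look-alike of the bar alone.

How it is judged:
By the outcome, as a careful person would: the job done as asked, in the order asked, and still so for the second after the job is handed in, with the robot touching nothing.
It also fails if it takes over 61 s, if anything falls off the work surface, if the arm or the gripper's body presses on something with over 40 N, if the wrist force passes 120 N, or if a joint passes its speed limit or range.

### The arm

A 6-joint arm with a two-finger parallel gripper is mounted at the origin on the work surface. World frame = base frame: x ahead of the robot, y to its left, z up, the work surface at z = 0. Lengths are in m, angles in rad, forces in N, time in s.
With the tool pointing down it reaches from about 0.35 to 0.775 m from the base axis. Payload 5.5 kg.
Tool frame: the origin (TCP) lies midway between the tips of the shut fingers; the grasp point (between the pads) lies behind it (env.grip_point_offset is the z of the grasp point in the tool frame, in m); z points along the fingers, y is the direction in which the jaws open and shut (so a half turn about z gives the same grasp; the last joint's range is limited). The gripper opens to 85 mm and grips with 20 to 120 N. Pads are 22 mm wide; open, the fingers measure 114 mm over their backs; the gripper's body (76 mm by 85 mm) begins 54 mm behind the grasp point. The pads swing forward as they close: fully open they stand 13 mm farther back than shut.
Start: joints at [-1.459, 0.313, 0.046, 1.304, 0, 1.431], TCP at [0.143, -0.557, 0.231] pointing down, gripper open.
Joint ranges: [-2.76, 2.76], [-0.86, 1.69], [-1.03, 1.26], [-2.2, 2.34], [-1.47, 1.5], [-3.14, 3.14]. Speed limits (rad/s): [2.57, 2.57, 3.14, 3.14, 3.14, 3.14].

### API

Orientations are given as a unit quaternion [w, x, y, z].
In Python, from workcell import env, viewer gives the robot as it stands. The module is installed in compiled form; this text tells all that it offers.
- The arm moves only by the shell command python3 -m inch 'ROWS' [OPENING] [FORCE]. ROWS is JSON, a list of rows, each a list of 2 entries, a list of its own where there are three numbers: the shift along the tool's x, y, z in m, then the turn about the tool's z in degrees. In form: [[[tx, ty, tz], spin], ...]. A call has 1 to 5 rows; each row is the pose to reach, as a shift and turn from the pose measured when the call began, along the tool's axes at that moment; what a row does not reach only later rows make up. A row lasts 1/12 s, in which the tool goes at most 41.7 mm and 7.16 degrees, less where a joint would pass 70% of its speed; a pose out of reach is approached as far as the arm can. A call with a gripper value outside its range is refused whole. OPENING is the closure, from 0 (fully open) to 1 (shut), set as the call begins (- or left out, the last holds). The fingers move at their own pace and stop on an object; FORCE is the grip in N (left out, the last holds). Time passes only in rows, so rows that repeat a pose let the fingers close. It gives the time, the measured TCP pose, the force and the opening at its end, in the units of the state.
- env.get_state(): the state, without advancing time (a new reading comes with each control period).
- viewer.read_camera(name): name is "scene" or "top"; returns a dict with "image" (400x640x3 uint8, red, green, blue), "depth" (400x640 float32, m along the optical axis (not along the pixel's ray), 0 where there is no reading), "vertical_fov" (degrees; the focal length in pixels is half the picture's height over the tangent of half this angle, whatever the lens; pixels are square), "cx", "cy" (the principal point, pixels), "dist_coeffs" ([k1, k2, p1, p2, k3] as OpenCV has them; the pictures are not rectified), "R" (3x3) and "t" (3): a world point X has camera coordinates R X + t. Camera axes: x right, y down, z forward; pixel columns grow to the right and rows downward; lengths in m; the calibration is good to about 2 mm. A picture is of the moment at which its call begins.
- env.hand_in(): hands the job in, once; it reports no verdict.
The state is a dict: "clock": time; "joint_pos": joint angles; "qvel": joint speeds; "tau": joint torques, N m; "tcp_pos": TCP position; "orientation": TCP orientation; "wrist_force": force on the tool from outside, world axes, zero at the start; "ft_torque": the same for the moment, N m; "finger_gap": finger opening in m.
Only numpy, scipy, OpenCV 4.12 (cv2) and the standard library are available. Lean on these libraries where they do the work, as an engineer would, in place of code of your own. Each camera call takes 0.05 s, during which the arm holds its last target. There are 200 camera calls.

## Working session

There is one attempt and no reset: what is moved stays moved. The work goes in short steps, Python scripts to look and compute and a shell command to move; the robot and the scene stay as the last step left them, time stands still between calls to the robot, and variables do not carry over. Pictures are saved under pics/ and viewed, on a budget of 10 in all, crops included, one or two more only if the job needs it, and the job is handed in when it is done.

```bash
mkdir -p pics; python3 - <<'E'
from workcell import env, viewer
import cv2, numpy as np, pickle
d={}
for n in("scene","top"):
    c=viewer.read_camera(n); d[n]=c
    cv2.imwrite(f"pics/{n}0.png",c["image"][:,:,::-1])
    print(n,c["vertical_fov"],c["cx"],c["cy"],c["dist_coeffs"],np.round(c["R"],3).tolist(),c["t"],-c["R"].T@c["t"])
pickle.dump(d,open("c0.pkl","wb"))
print(env.get_state(), env.grip_point_offset)
E
```

```text
scene 45.74457563783603 318.877607083459 194.11716106932934 [-0.10863169  0.          0.          0.          0.        ] [[0.432, 0.902, 0.017], [0.672, -0.31, -0.672], [-0.601, 0.302, -0.74]] [-0.23053626 -0.29868251  1.62370948] [ 1.27648204 -0.37464935  1.00450094]
top 52.310856272866275 321.3174995046602 192.54861902276983 [0.01858584 0.         0.         0.         0.        ] [[-0.009, -1.0, -0.001], [-0.984, 0.008, -0.175], [0.175, -0.001, -0.985]] [-0.01958495  0.55480677  1.23968032] [ 0.32868554 -0.02311678  1.31773777]
{'clock': 0.1, 'joint_pos': array([-1.45859346e+00,  3.13893368e-01,  4.51280411e-02,  1.30358700e+00,
       -2.30307000e-05,  1.43121457e+00]), 'qvel': array([-0.00037157, -0.00170107,  0.00376656, -0.00064723, -0.00130319,
        0.0020025 ]), 'tau': array([ 1.44567966e-03, -4.81724453e+01,  2.99244475e+01,  1.26743002e-02,
       -2.27577498e-04,  5.40717679e-06]), 'tcp_pos': array([ 0.14319644, -0.55643704,  0.2305307 ]), 'orientation': array([-7.78084734e-04,  9.92085722e-01,  1.25560001e-01, -8.64213132e-07]), 'wrist_force': array([0.59724064, 0.68415309, 0.31984611]), 'ft_torque': array([-0.036408  , -0.02766544,  0.0123254 ]), 'finger_gap': 0.08560730144996817} -0.0187
```

View pics/top0.png

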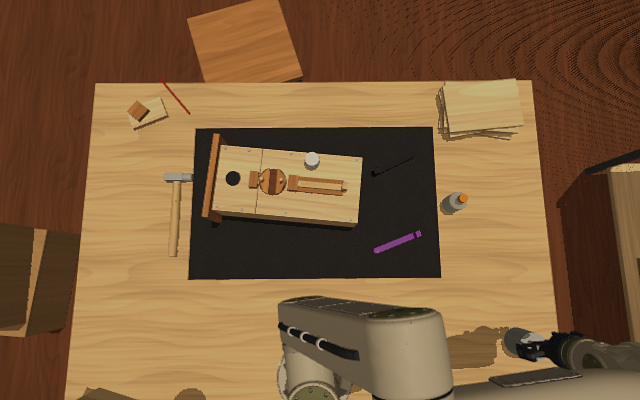

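View pics/scene0.png

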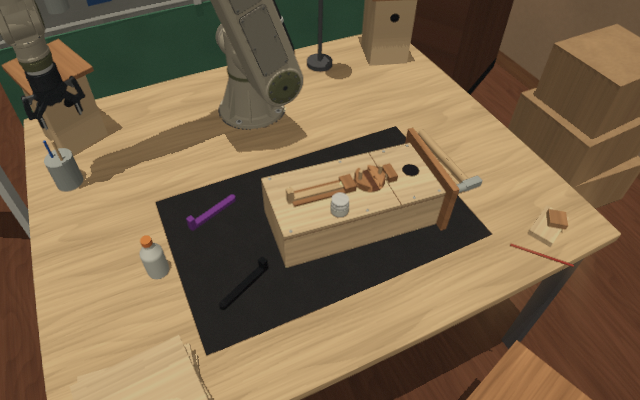

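The top view shows the nest box with the roof at (212,178), the disc at (271,181), and the wooden bar in its channel from about (290,183) to (345,188). The tin is at (312,160), the glue at (455,202) and the hammer at (175,215).

Things that could be taken for the bar:
- Wooden bar in the channel, (320,185). This is the one I choose.
- Purple look-alike, (397,243).
- Black look-alike, (392,166).

Next I'll check it in a close crop.

```bash
cat > h.py <<'E'
import cv2, numpy as np, pickle
def K(c):
    f=200/np.tan(np.radians(c["vertical_fov"])/2)
    return np.array([[f,0,c["cx"]],[0,f,c["cy"]],[0,0,1.]])
def ray(c,uv):
    p=cv2.undistortPoints(np.array(uv,float).reshape(-1,1,2),K(c),np.array(c["dist_coeffs"]))[:,0]
    return -c["R"].T@c["t"], np.c_[p,np.ones(len(p))]@c["R"]
def plane(c,uv,z):
    o,d=ray(c,uv); return o+d*((z-o[2])/d[:,2])[:,None]
def proj(c,X):
    return cv2.projectPoints(np.array(X,float).reshape(-1,1,3),cv2.Rodrigues(c["R"])[0],c["t"],K(c),np.array(c["dist_coeffs"]))[0][:,0]
def cloud(c):
    v,u=np.mgrid[:400,:640]; o,d=ray(c,np.c_[u.ravel(),v.ravel()])
    return (o+d*c["depth"].ravel()[:,None]).reshape(400,640,3)
E
python3 - <<'E'
from h import *
d=pickle.load(open("c0.pkl","rb"))
t,s=d["top"],d["scene"]
a=cv2.resize(t["image"][135:225,200:370],None,fx=4.7,fy=4.7,interpolation=cv2.INTER_CUBIC)[:, :799]
b=cv2.resize(s["image"][150:215,275:435],None,fx=5,fy=5,interpolation=cv2.INTER_CUBIC)[:175+150,:799]
im=np.vstack([a,b[:600-len(a)]]);cv2.imwrite("pics/crop.png",im[:,:,::-1]);print(a.shape,im.shape)
# top face from depth
for c in(t,s):
    P=cloud(c);z=P[...,2];m=(abs(z-.130)<.006)&(c["depth"]>0)
    m[:, :]&=(P[...,0]>.3)&(abs(P[...,1])<.5)
    m=cv2.morphologyEx(m.astype(np.uint8),cv2.MORPH_OPEN,np.ones((3,3)))
    n,l,st,_=cv2.connectedComponentsWithStats(m);k=1+np.argmax(st[1:,4]);q=P[l==k]
    print(st[k],np.median(q[:,2]),cv2.minAreaRect((q[:,:2]*1000).astype(np.float32)))
    # pegs: depth z > .165 near disc
    m=(z>.163)&(z<.19)&(P[...,0]>.35)&(P[...,0]<.75)&(abs(P[...,1])<.35)
    n,l,st,ce=cv2.connectedComponentsWithStats(m.astype(np.uint8))
    for k in range(1,n):
        if st[k,4]<500: print(ce[k],st[k,4],np.round(P[l==k].mean(0),4),P[l==k][:,2].max())
E
```

```text
(423, 799, 3) (600, 799, 3)
[ 212  145  151   78 7711] 0.1303757323766086 ((570.4471435546875, 75.53846740722656), (431.04742431640625, 201.25341796875), 84.2972640991211)
[214.5 136. ] 2 [0.7062 0.2891 0.1635] 0.16397796900850614
[215. 139.] 1 [0.6972 0.2875 0.163 ] 0.1630441617154923
[214.5 141. ] 2 [0.6909 0.2886 0.1635] 0.16376697887031688
[212. 145.] 1 [0.6784 0.2951 0.1647] 0.16474366890633174
[217. 149.] 1 [0.666  0.28   0.1651] 0.16505637688577246
[213.28571429 151.14285714] 7 [0.6599 0.2909 0.1641] 0.1654854061054405
[215. 153.] 1 [0.6544 0.2858 0.1637] 0.1636696955214385
[311.61627907 158.87209302] 172 [0.6316 0.003  0.1742] 0.17906264050213538
[215. 159.] 1 [0.6356 0.2844 0.1663] 0.16627417139258727
[211.5 161.5] 4 [0.629  0.2951 0.1633] 0.16345121549397512
[213.16666667 165.5       ] 6 [0.6168 0.2896 0.1639] 0.1657094821152001
[210.5 176.5] 2 [0.5843 0.2963 0.1632] 0.16330558499281778
[213. 176.] 1 [0.5856 0.289  0.1637] 0.16370773817479134
[261.41666667 178.25      ] 12 [0.5756 0.1474 0.1737] 0.17755700313139
[209.33333333 179.33333333] 3 [0.5756 0.2989 0.1647] 0.1657024
[... 922 characters left out ...]
4073682791446
[207. 211.] 1 [0.4836 0.3023 0.1632] 0.16316369821335397
[205. 213.] 1 [0.4778 0.3075 0.1642] 0.16419533451752955
[204.5 215.5] 2 [0.4707 0.3087 0.1639] 0.16404975379497144
[ 261  141  186   97 7801] 0.12903390389681535 ((572.930908203125, 75.39790344238281), (436.6432189941406, 206.3174285888672), 84.47039031982422)
[418. 135.] 1 [0.5097 0.3094 0.1636] 0.16359350310826237
[379.86363636 167.        ] 22 [0.5804 0.1448 0.171 ] 0.17679860513282597
[359.86956522 172.52173913] 23 [0.5767 0.0891 0.1712] 0.17649562808995345
[289.23076923 191.15384615] 52 [ 0.5581 -0.0937  0.1676] 0.1729894655532258
[339.44588745 200.45021645] 231 [ 6.389e-01 -2.000e-04  1.726e-01] 0.17773626406503795
```

View pics/crop.png

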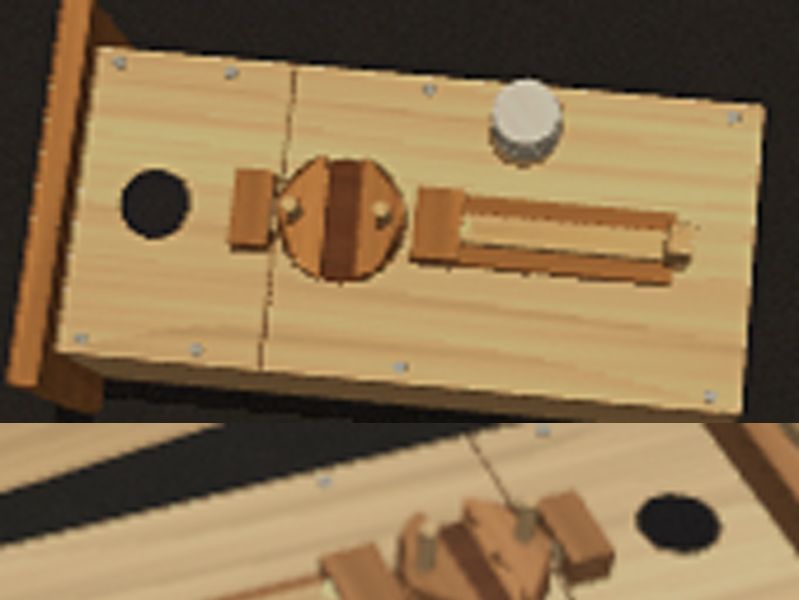

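The crop shows the natural-wood bar between the rails, with its lug at about (680,240). The disc has its slot across the bar, and the two pegs are at (290,208) and (382,212). The peg spacing of 56 mm, their height of about 174 mm, the 431×201 mm face and the lug top at 170 mm all fit the description. This gives nest yaw ≈ -5.6°, disc angle ≈ 1.6 rad and bar origin y ≈ -98 mm.

Plan: turn peg b (the guide side) clockwise with the shut fingertips, then push the lug.

```bash
cat > g.py <<'E'
# usage: g.py x y z(mm; nest frame xy, z world) [yaw deg rel nest y]: delta in tool axes
import sys, numpy as np
from scipy.spatial.transform import Rotation as Ro
from workcell import env
a=np.radians(-5.6); X=np.array([np.cos(a),np.sin(a)]); Y=np.array([-X[1],X[0]])
C=np.array([576,119.5])-45*Y
def nest(p): q=np.array(p[:2])*1000-C; return np.array([q@X,q@Y])
s=env.get_state(); w,x,y,z=s["orientation"]; R=Ro.from_quat([x,y,z,w])
yaw=np.degrees(np.arctan2(*R.as_matrix()[[1,0],0]))
print("nest xy",nest(s["tcp_pos"]).round(1),"z",(s["tcp_pos"][2]*1000).round(1),"yaw",yaw.round(1),"spin to 84.4:",(yaw-84.4).round(1),"F",s["wrist_force"].round(1),"t",s["clock"],"q6",s["joint_pos"][5].round(2))
if len(sys.argv)>3:
    g=[float(v) for v in sys.argv[1:4]]
    W=np.r_[C+g[0]*X+g[1]*Y,g[2]]/1000
    d=R.inv().apply(W-s["tcp_pos"])*1000; print("tool delta mm",d.round(1),"norm",np.linalg.norm(d).round(1))
E
python3 -m inch '[[[0.031,-0.027,0],-7],[[0.062,-0.054,0],-14],[[0.093,-0.081,0],-21],[[0.124,-0.108,0],-28],[[0.155,-0.135,0],-35]]' 1 20; python3 g.py 26 17 230
```

```text
clock: 0.52
tcp_pos: [0.2601, -0.3852, 0.2303]
orientation: [-0.001, 0.907, 0.42, 0.0]
wrist_force: [1.2, -0.6, 0.4]
finger_gap: 0.0254
nest xy [-265.1 -488.1] z 230.3 yaw 49.7 spin to 84.4: -34.7 F [ 1.2 -0.6  0.4] t 0.5167 q6 1.12
tool delta mm [581.  -48.    1.3] norm 583.0
```

```bash
python3 -m inch '[[[0.041,-0.003,0],-7],[[0.082,-0.006,0],-14],[[0.123,-0.01,0],-21],[[0.164,-0.013,0],-28],[[0.205,-0.017,0],-34.7]]'; python3 g.py 26 17 230
```

```text
clock: 0.93
tcp_pos: [0.3803, -0.2158, 0.2305]
orientation: [-0.001, 0.739, 0.674, 0.001]
wrist_force: [1.8, -0.8, 0.6]
finger_gap: -0.0003
nest xy [-162.1 -307.8] z 230.5 yaw 84.7 spin to 84.4: 0.3 F [ 1.8 -0.8  0.6] t 0.9333 q6 0.96
tool delta mm [323.7 190.    1.2] norm 375.3
```

```bash
python3 -m inch '[[[0.035,0.021,0],0],[[0.07,0.042,0],0],[[0.105,0.063,0],0],[[0.14,0.083,0],0],[[0.175,0.103,0],0.3]]';  python3 g.py 26 17 230
```

```text
clock: 1.35
tcp_pos: [0.4994, -0.0489, 0.2306]
orientation: [-0.001, 0.74, 0.672, 0.001]
wrist_force: [0.8, -1.0, -0.6]
finger_gap: 0.0001
nest xy [ -59.8 -130. ] z 230.6 yaw 84.5 spin to 84.4: 0.1 F [ 0.8 -1.  -0.6] t 1.35 q6 1.41
tool delta mm [147.   85.9   0.9] norm 170.2
```

```bash
python3 -m inch '[[[0.034,0.020,0],0],[[0.068,0.04,0],0],[[0.102,0.06,0],0],[[0.136,0.08,0],0],[[0.147,0.086,0],0]]'; python3 -m inch '[[[0,0,0],0]]' >/dev/null; python3 g.py 26 17 156; python3 - <<'E'
from workcell import viewer; from h import *
c=viewer.read_camera("scene"); t=viewer.read_camera("top")
a=cv2.resize(c["image"][90:230,260:440],None,fx=4,fy=4,interpolation=cv2.INTER_CUBIC)
cv2.imwrite("pics/s1.png",a[:,:,::-1])
E
```

```text
clock: 1.77
tcp_pos: [0.6013, 0.0934, 0.2297]
orientation: [-0.002, 0.739, 0.674, 0.001]
wrist_force: [-0.2, -0.5, -0.4]
finger_gap: 0.0004
nest xy [28.3 23.9] z 228.6 yaw 84.9 spin to 84.4: 0.5 F [ 0.1 -0.6 -0. ] t 1.85 q6 1.68
tool delta mm [-7.2 -2.3 72.6] norm 73.0
```

View pics/s1.png

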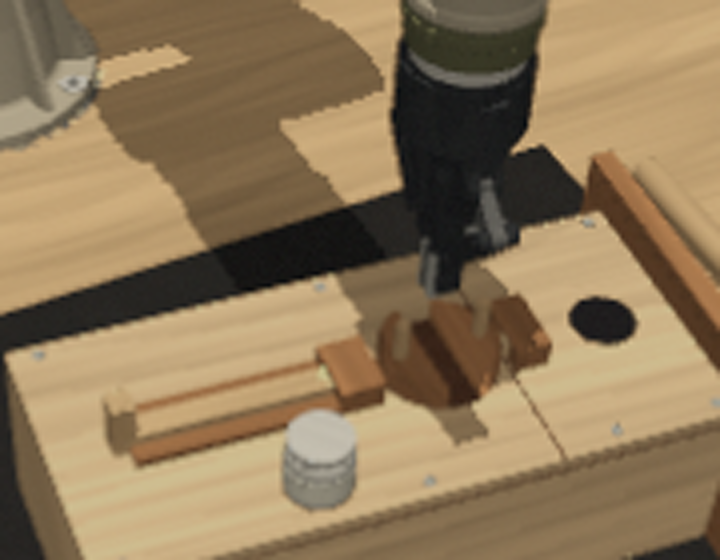

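The fingertips (430,280) hang over the +x side of the disc. The pegs are at (402,335) and (482,310), and the slot lies across the bar. Next I descend beside peg b.

```bash
python3 -m inch '[[[-0.007,0,0.005],0.5],[[-0.007,0,0.03],0.5],[[-0.007,0,0.055],0.5],[[-0.007,0,0.0725],0.5],[[-0.007,0,0.0725],0.5]]'; python3 g.py 10 17 156
```

```text
clock: 2.37
tcp_pos: [0.5961, 0.0846, 0.152]
orientation: [-0.005, 0.743, 0.67, -0.003]
wrist_force: [-0.8, 0.8, -0.3]
finger_gap: -0.0001
nest xy [23.4 12.2] z 152.0 yaw 84.1 spin to 84.4: -0.3 F [-0.8  0.8 -0.3] t 2.3667 q6 1.68
tool delta mm [  4.7 -13.5  -3.8] norm 14.8
```

```bash
python3 -m inch '[[[0.005,0,-0.004],-0.3],[[0.005,-0.003,-0.004],-0.3],[[0.005,-0.006,-0.004],-0.3],[[0.005,-0.010,-0.004],-0.3],[[0.005,-0.014,-0.004],-0.3]]'; python3 -m inch '[[[0,0,0],0],[[0,0,0],0]]'; python3 g.py 0 17 156
```

```text
clock: 2.78
tcp_pos: [0.5838, 0.0905, 0.1578]
orientation: [-0.003, 0.741, 0.671, -0.002]
wrist_force: [2.1, -2.4, 1.4]
finger_gap: -0.0002
clock: 2.95
tcp_pos: [0.5835, 0.0908, 0.1586]
orientation: [-0.003, 0.741, 0.672, -0.001]
wrist_force: [-0.3, -0.0, 0.1]
finger_gap: 0.0001
nest xy [10.3 17.2] z 158.6 yaw 84.4 spin to 84.4: -0.0 F [-0.3 -0.   0.1] t 2.95 q6 1.69
tool delta mm [ -0.2 -10.3   2.7] norm 10.6
```

```bash
python3 -m inch '[[[0,-0.002,0.002],0],[[0,-0.004,0.002],0],[[0,-0.006,0.002],0],[[0,-0.008,0.002],0],[[0,-0.010,0.002],0]]'; python3 g.py -5 17 156; python3 - <<'E'
from workcell import viewer; from h import *
c=viewer.read_camera("scene"); t=viewer.read_camera("top")
a=cv2.resize(c["image"][130:210,310:430],None,fx=4,fy=4,interpolation=cv2.INTER_CUBIC)
b=cv2.resize(t["image"][140:220,220:320],None,fx=4,fy=4,interpolation=cv2.INTER_CUBIC)
cv2.imwrite("pics/s2.png",np.hstack([a,b])[:,:800,::-1])
E
```

```text
clock: 3.37
tcp_pos: [0.5744, 0.0926, 0.1568]
orientation: [-0.003, 0.741, 0.672, -0.0]
wrist_force: [4.7, 3.5, -0.4]
finger_gap: -0.0
nest xy [ 1. 18.] z 156.8 yaw 84.4 spin to 84.4: 0.0 F [ 4.7  3.5 -0.4] t 3.3667 q6 1.69
tool delta mm [-1.  -6.   0.9] norm 6.1
```

View pics/s2.png

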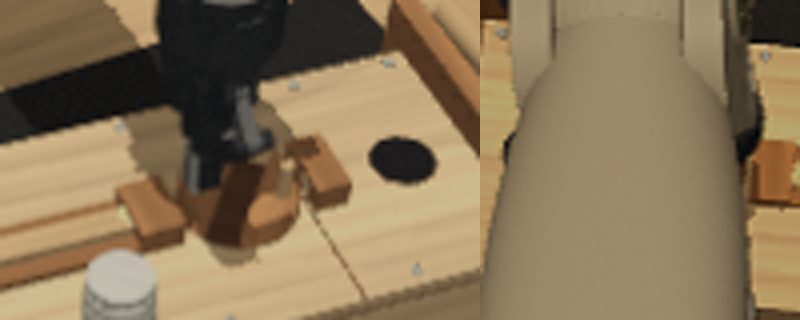

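The disc is turning clockwise with the finger: the slot (235,205) has rotated and peg a is at (287,178). The arm hides the top view here. I'll push on a little and measure peg a in the scene view.

```bash
cat > peg.py <<'E'
from workcell import viewer; from h import *; import g, sys
for n in sys.argv[4:] or ["scene"]:
    c=viewer.read_camera(n); P=cloud(c); z=P[...,2]*1000
    q=((P[...,:2]*1000-g.C)@np.array([g.X,g.Y]).T)-[0,45]
    r=np.hypot(q[...,0],q[...,1])
    m=((z>157)&(z<180)&(r<36)&(r>19)&(c["image"].min(2)>45)).astype(np.uint8)
    k,l,st,ce=cv2.connectedComponentsWithStats(m)
    for i in range(1,k):
        if st[i,4]>3:
            p=q[l==i].mean(0); print(n,ce[i].round(1),st[i,4],p.round(1),"z",z[l==i].mean().round(0),"r",np.hypot(*p).round(1),"ang",np.degrees(np.arctan2(p[1],p[0])).round(1),"rgb",c["image"][l==i].mean(0).round())
E
python3 -m inch '[[[0,-0.002,0.001],0],[[0,-0.004,0.001],0],[[-0.001,-0.006,0.001],0],[[-0.001,-0.007,0.001],0],[[-0.001,-0.007,0.001],0]]'; python3 peg.py -24 3 156
```

```text
clock: 3.88
tcp_pos: [0.5654, 0.0917, 0.1553]
orientation: [-0.004, 0.741, 0.672, -0.002]
wrist_force: [-0.7, -1.3, 0.6]
finger_gap: -0.0003
nest xy [-7.8 16.3] z 155.3 yaw 84.4 spin to 84.4: -0.0 F [-0.7 -1.3  0.6] t 3.8833 q6 1.69
tool delta mm [-13.3 -16.2  -0.6] norm 20.9
scene [380.  174.7] 30 [24.7 15.5] z 168.0 r 29.2 ang 32.2 rgb [144. 115.  80.]
```

```bash
python3 -m inch '[[[-0.004,0.003,0],0],[[-0.010,0.003,0],0],[[-0.014,0.003,0],0],[[-0.014,-0.006,0],0],[[-0.014,-0.018,0],0]]'; python3 -m inch '[[[0,0,0],0],[[0,0,0],0]]' >/dev/null; python3 peg.py -27 30 156
```

```text
clock: 4.35
tcp_pos: [0.5461, 0.079, 0.1551]
orientation: [-0.004, 0.741, 0.671, -0.002]
wrist_force: [-0.1, 0.6, -0.6]
finger_gap: -0.0001
nest xy [-26.5   1.7] z 155.2 yaw 84.3 spin to 84.4: -0.1 F [-0.3  0.   0.7] t 4.5167 q6 1.67
tool delta mm [28.3 -0.6 -0.7] norm 28.3
scene [359.9 167.2] 25 [-17.7 -20.4] z 167.0 r 27.0 ang -131.0 rgb [108.  87.  60.]
scene [380.  174.6] 29 [24.9 15.6] z 169.0 r 29.4 ang 32.1 rgb [148. 118.  82.]
```

```bash
python3 -m inch '[[[0.006,0,0],0],[[0.010,0,0],0],[[0.014,0,0],0],[[0.017,0,0],0],[[0.020,0,0],0]]'; python3 -m inch '[[[0,0,0],0],[[0,0,0],0]]' ; python3 peg.py -27 29 156
```

```text
clock: 4.98
tcp_pos: [0.5464, 0.0984, 0.1546]
orientation: [-0.004, 0.741, 0.671, -0.004]
wrist_force: [-3.1, -4.1, -0.3]
finger_gap: -0.0002
clock: 5.15
tcp_pos: [0.5464, 0.0988, 0.1543]
orientation: [-0.004, 0.741, 0.671, -0.004]
wrist_force: [-0.2, 0.1, 0.2]
finger_gap: 0.0003
nest xy [-27.5  21.5] z 154.3 yaw 84.4 spin to 84.4: -0.0 F [-0.2  0.1  0.2] t 5.15 q6 1.7
tool delta mm [ 7.5  0.4 -1.8] norm 7.7
scene [362.9 165.9] 12 [-21.4 -10.3] z 165.0 r 23.7 ang -154.2 rgb [109.  88.  61.]
scene [377.4 176.9] 27 [30.   6.1] z 169.0 r 30.6 ang 11.5 rgb [142. 114.  79.]
```

```bash
python3 -m inch '[[[0.002,0,-0.001],0],[[0.004,0,-0.001],0],[[0.006,0,-0.001],0],[[0.0075,0,-0.001],0],[[0.0075,0,-0.001],0]]'; python3 -m inch '[[[0,0,0],0],[[0,0,0],0]]' >/dev/null; python3 peg.py -27 29 156
```

```text
clock: 5.62
tcp_pos: [0.5474, 0.1066, 0.1554]
orientation: [-0.004, 0.741, 0.671, -0.004]
wrist_force: [-1.0, -2.2, -1.1]
finger_gap: 0.0
nest xy [-27.   29.5] z 155.5 yaw 84.4 spin to 84.4: -0.0 F [-1.6 -0.5 -1.6] t 5.7833 q6 1.72
tool delta mm [-0.5 -0.  -0.5] norm 0.7
scene [366.  164.5] 10 [-23.1  -1. ] z 165.0 r 23.1 ang -177.4 rgb [110.  88.  62.]
scene [357.7 166.2] 14 [-20.4 -25.5] z 169.0 r 32.7 ang -128.7 rgb [78. 76. 69.]
scene [374.7 178.2] 29 [31.4 -2. ] z 168.0 r 31.5 ang -3.6 rgb [136. 110.  76.]
```

Peg a now reads 0.8° after correction. I back off, lift, and move behind the lug.

```bash
python3 -m inch '[[[-0.006,0,0],0],[[-0.008,0,-0.02],0],[[-0.008,0,-0.05],0],[[-0.035,0.003,-0.055],0],[[-0.07,0.007,-0.055],0]]';python3 -m inch '[[[-0.035,0.005,0],0],[[-0.07,0.01,0],0],[[-0.105,0.014,0],0],[[-0.14,0.018,0],0],[[-0.16,0.019,0],0]]'; python3 -m inch '[[[0,0,0],0],[[0,0,0],0]]' >/dev/null; python3 peg.py 0 -207 147 scene top; python3 - <<'E'
from workcell import viewer; from h import *
c=viewer.read_camera("scene"); t=viewer.read_camera("top")
a=cv2.resize(c["image"][130:230,260:430],None,fx=4.7,fy=4,interpolation=cv2.INTER_CUBIC)[:280]
b=cv2.resize(t["image"][145:215,200:370],None,fx=4.7,fy=4.5,interpolation=cv2.INTER_CUBIC)
cv2.imwrite("pics/s3.png",np.vstack([a,b])[:,:,::-1])
E
```

```text
clock: 6.25
tcp_pos: [0.5507, 0.0373, 0.2137]
orientation: [-0.002, 0.74, 0.673, -0.0]
wrist_force: [0.1, -0.9, -0.0]
finger_gap: -0.0001
clock: 6.67
tcp_pos: [0.5554, -0.1276, 0.2138]
orientation: [-0.001, 0.74, 0.672, 0.0]
wrist_force: [0.1, -0.8, -1.0]
finger_gap: -0.0003
nest xy [   4.2 -204.5] z 214.1 yaw 84.3 spin to 84.4: -0.1 F [ 1.3 -0.3 -0.2] t 6.8333 q6 1.3
tool delta mm [-2.5 -4.2 67.1] norm 67.2
scene [365.4 163. ] 27 [-25.2  -2.1] z 169.0 r 25.3 ang -175.2 rgb [150. 124.  87.]
scene [374.6 178.1] 28 [30.9 -2. ] z 168.0 r 31.0 ang -3.6 rgb [140. 113.  78.]
top [272.1 168.9] 8 [26.5 -0.3] z 176.0 r 26.5 ang -0.5 rgb [174. 139.  85.]
top [270. 188.] 8 [-29.5  -0.2] z 175.0 r 29.5 ang -179.7 rgb [173. 138.  84.]
```

View pics/s3.png

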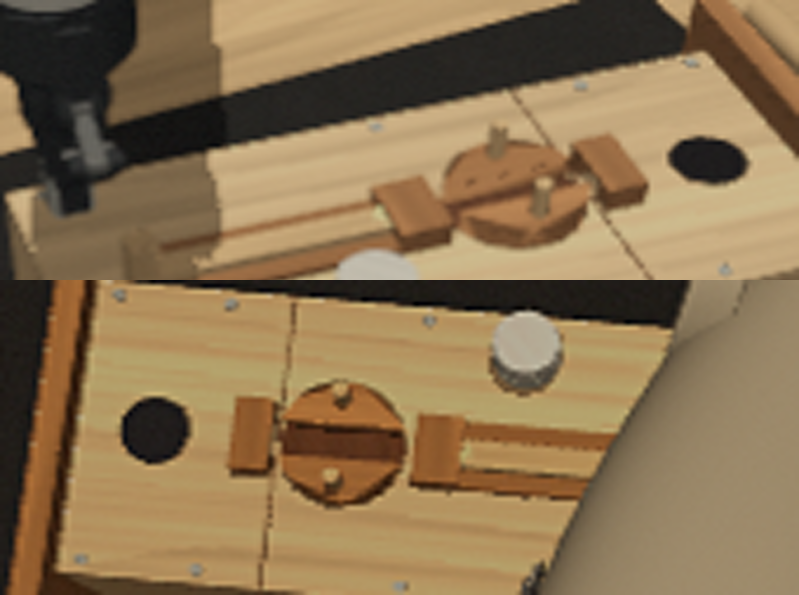

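The slot now lines up with the bar and guide, from (405,450) to (283,440) in the lower half. The pegs, at (341,393) and (332,478), give 0.1° in both views. The finger is behind the lug, so I descend.

```bash
python3 -m inch '[[[-0.002,-0.005,0.02],0],[[-0.002,-0.005,0.04],0],[[-0.002,-0.005,0.055],0],[[-0.002,-0.005,0.066],0],[[-0.002,-0.005,0.066],0]]'; python3 -m inch '[[[0,0,0],0],[[0,0,0],0]]' >/dev/null; python3 g.py -1 -187 147
```

```text
clock: 7.45
tcp_pos: [0.5488, -0.1256, 0.1456]
orientation: [-0.003, 0.739, 0.674, -0.0]
wrist_force: [0.4, -0.1, 0.3]
finger_gap: -0.0
nest xy [  -3.2 -200.6] z 146.0 yaw 84.8 spin to 84.4: 0.4 F [-0.2  0.5  0. ] t 7.6167 q6 1.29
tool delta mm [13.5  2.2 -1. ] norm 13.8
```

Now a gentle push along +y (tool x).

```bash
python3 -m inch '[[[0.004,0.002,-0.001],0.4],[[0.008,0.002,-0.001],0.4],[[0.012,0.002,-0.001],0.4],[[0.016,0.002,-0.001],0.4],[[0.020,0.002,-0.001],0.4]]'; python3 g.py -1 -58 147; python3 -m inch '[[[0.006,0,0],0],[[0.012,0,0],0],[[0.018,0,0],0],[[0.024,0,0],0],[[0.030,0,0],0]]'; python3 g.py -1 -58 147
```

```text
clock: 8.03
tcp_pos: [0.553, -0.1045, 0.1474]
orientation: [-0.002, 0.741, 0.672, -0.0]
wrist_force: [-0.4, -1.1, 0.3]
finger_gap: 0.0002
nest xy [  -1.1 -180.2] z 147.4 yaw 84.4 spin to 84.4: 0.0 F [-0.4 -1.1  0.3] t 8.0333 q6 1.34
tool delta mm [1.222e+02 1.000e-01 8.000e-01] norm 122.2
clock: 8.45
tcp_pos: [0.556, -0.074, 0.1476]
orientation: [-0.002, 0.741, 0.672, -0.0]
wrist_force: [-0.1, -0.3, 0.4]
finger_gap: 0.0002
nest xy [  -1.1 -149.5] z 147.6 yaw 84.4 spin to 84.4: 0.0 F [-0.1 -0.3  0.4] t 8.45 q6 1.39
tool delta mm [91.5  0.1  0.8] norm 91.5
```

```bash
python3 -m inch '[[[0.006,0,0],0],[[0.012,0,0],0],[[0.018,0,0],0],[[0.024,0,0],0],[[0.030,0,0],0]]'; python3 -m inch '[[[0.006,0,0.0005],0],[[0.012,0,0.0005],0],[[0.018,0,0.0005],0],[[0.024,0,0.0005],0],[[0.030,0,0.0005],0]]'; python3 g.py -1 -58 147; python3 - <<'E'
from workcell import viewer; from h import *
c=viewer.read_camera("scene")
a=cv2.resize(c["image"][130:230,260:430],None,fx=4.7,fy=4.7,interpolation=cv2.INTER_CUBIC)
cv2.imwrite("pics/s4.png",a[:,:,::-1])
E
```

```text
clock: 8.87
tcp_pos: [0.5589, -0.0435, 0.1475]
orientation: [-0.002, 0.741, 0.672, -0.0]
wrist_force: [0.5, 0.0, -0.1]
finger_gap: -0.0
clock: 9.28
tcp_pos: [0.5618, -0.013, 0.1471]
orientation: [-0.003, 0.741, 0.672, -0.0]
wrist_force: [-0.6, 0.3, -1.2]
finger_gap: 0.0001
nest xy [ -1.2 -88.2] z 147.1 yaw 84.4 spin to 84.4: 0.0 F [-0.6  0.3 -1.2] t 9.2833 q6 1.5
tool delta mm [30.2  0.2  0.2] norm 30.2
```

View pics/s4.png

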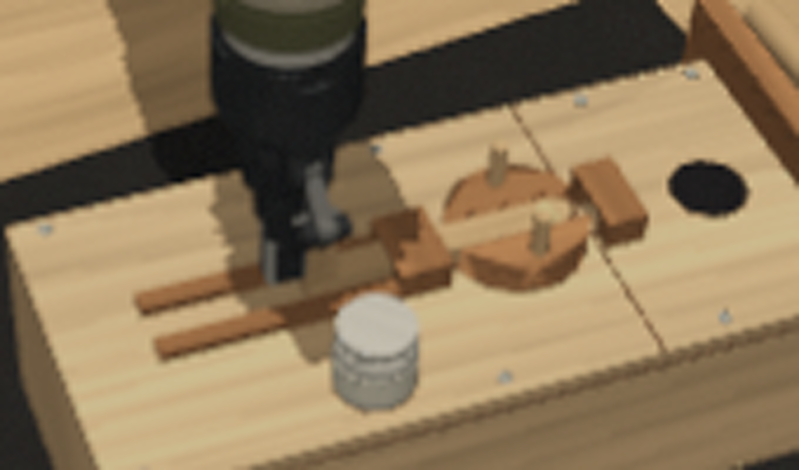

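The bar is through the slot, with its nose just past the disc at (575,212). I continue and slow down towards the end.

```bash
python3 -m inch '[[[0.005,0,0],0],[[0.010,0,0],0],[[0.015,0,0],0],[[0.020,0,0],0],[[0.024,0,0],0]]'; python3 g.py -1 -58 147; python3 -m inch '[[[0.001,0,0],0],[[0.002,0,0],0],[[0.003,0,0],0],[[0.004,0,0],0],[[0.005,0,0],0]]'; python3 g.py -1 -58 147
```

```text
clock: 9.75
tcp_pos: [0.5642, 0.0124, 0.1472]
orientation: [-0.003, 0.74, 0.672, -0.0]
wrist_force: [-0.8, -0.6, -0.7]
finger_gap: 0.0001
nest xy [ -1.3 -62.7] z 147.2 yaw 84.5 spin to 84.4: 0.1 F [-0.8 -0.6 -0.7] t 9.75 q6 1.55
tool delta mm [4.7 0.3 0.2] norm 4.7
clock: 10.17
tcp_pos: [0.5646, 0.0173, 0.1472]
orientation: [-0.003, 0.741, 0.672, -0.0]
wrist_force: [0.5, 0.5, -0.9]
finger_gap: 0.0002
nest xy [ -1.3 -57.8] z 147.2 yaw 84.5 spin to 84.4: 0.1 F [ 0.5  0.5 -0.9] t 10.1667 q6 1.55
tool delta mm [-0.2  0.3  0.2] norm 0.4
```

```bash
python3 -m inch '[[[0.001,0,0],0],[[0.0015,0,0],0],[[0.002,0,0],0],[[0.0025,0,0],0],[[0.003,0,0],0]]'; python3 g.py -1 -58 147
```

```text
clock: 10.58
tcp_pos: [0.5647, 0.018, 0.1473]
orientation: [-0.001, 0.741, 0.671, -0.002]
wrist_force: [-1.9, -10.0, -0.2]
finger_gap: 0.0001
nest xy [ -1.3 -57.1] z 147.3 yaw 84.4 spin to 84.4: -0.0 F [ -1.9 -10.   -0.2] t 10.5833 q6 1.56
tool delta mm [-0.9  0.3  0.3] norm 1.0
```

The tip stopped at y -57.1 with 10 N, against an expected -58, so the lug has met the guide. I back away, lift, and check.

```bash
python3 -m inch '[[[-0.006,0,0],0],[[-0.014,0,0],0],[[-0.016,0,-0.03],0],[[-0.018,0,-0.06],0],[[-0.04,-0.01,-0.075],0]]'; python3 -m inch '[[[-0.04,-0.01,0],0],[[-0.08,-0.02,0],0],[[-0.12,-0.03,0],0],[[-0.16,-0.04,0],0],[[-0.2,-0.05,0],0]]'>/dev/null; python3 -m inch '[[[0,0,0],0],[[0,0,0],0]]'; python3 peg.py 0 0 0 scene top; python3 - <<'E'
from workcell import viewer; from h import *
c=viewer.read_camera("scene"); t=viewer.read_camera("top")
a=cv2.resize(c["image"][140:210,260:430],None,fx=4.7,fy=4.2,interpolation=cv2.INTER_CUBIC)
b=cv2.resize(t["image"][145:215,200:370],None,fx=4.7,fy=4.3,interpolation=cv2.INTER_CUBIC)
cv2.imwrite("pics/s5.png",np.vstack([a,b])[:600,:,::-1])
import g
for n,k in(("scene",c),("top",t)):
    P=cloud(k);z=P[...,2]*1000;q=(P[...,:2]*1000-g.C)@np.array([g.X,g.Y]).T
    m=(z>157)&(z<175)&(abs(q[...,0])<13)&(q[...,1]<-10)&(q[...,1]>-190)
    print(n,m.sum(),q[m].mean(0) if m.any() else"",q[m].min(0),q[m].max(0),z[m].max())
E
```

```text
clock: 11.0
tcp_pos: [0.5535, -0.0195, 0.2253]
orientation: [-0.0, 0.74, 0.673, 0.0]
wrist_force: [2.3, -1.1, 1.2]
finger_gap: 0.0002
clock: 11.58
tcp_pos: [0.4829, -0.2178, 0.2254]
orientation: [0.0, 0.742, 0.671, 0.001]
wrist_force: [0.3, -0.8, 0.7]
finger_gap: 0.0
nest xy [ -59.8 -299.8] z 225.4 yaw 84.3 spin to 84.4: -0.1 F [ 0.3 -0.8  0.7] t 11.5833 q6 1.09
tool delta mm [299.5  58.6 226.2] norm 379.8
scene [365.4 163.2] 28 [-24.8  -2.3] z 168.0 r 25.0 ang -174.6 rgb [148. 121.  85.]
scene [374.6 178. ] 27 [31.5 -2.3] z 169.0 r 31.6 ang -4.1 rgb [149. 121.  85.]
top [271.9 169.1] 8 [25.7  0.4] z 176.0 r 25.7 ang 0.9 rgb [172. 136.  83.]
top [270.  187.9] 8 [-29.1  -0.1] z 175.0 r 29.1 ang -179.7 rgb [175. 141.  86.]
nest xy [ -58.9 -296.2] z 225.4 yaw 84.6 spin to 84.4: 0.2 F [ 0.5  0.2 -0.5] t 11.7833 q6 1.09
scene 62 [  3.59790274 -41.78282939] [ -7.56965624 -49.09565264] [ 11.83031295 -33.74781988] 173.77851155025948
top 41 [ -3.01526905 -39.60598911] [-11.57337955 -47.00462866] [  5.55645032 -31.52596432] 174.8707927421056
```

View pics/s5.png

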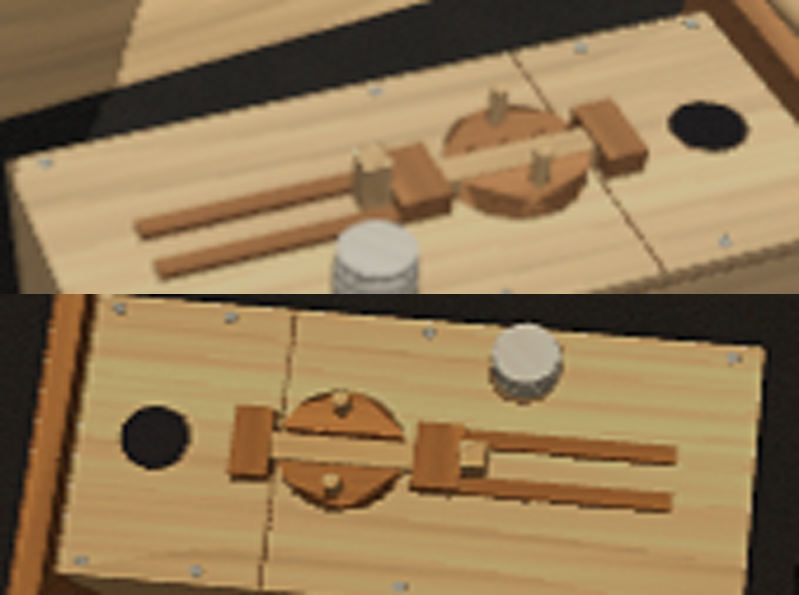

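The lug at (473,458) sits against the guide at (440,455). The bar runs through the slot into the keeper at (252,440), and the tin has not moved. The lug centre reads y -39.6 in the top view against an expected -39, so I hand in.

```bash
python3 -c "
from workcell import env
print(env.hand_in(), env.get_state()['clock'])"
```

```text
the job is handed in; nothing more can be done
the job is handed in; nothing more can be done
```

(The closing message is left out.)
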